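# Pulse the coffee grinder: set coarse, fit the lid, hold it half-way

## Robot

A 6-joint arm with a two-finger parallel gripper is mounted at the origin on the work surface. World frame = base frame: x ahead of the robot, y to its left, z up, the work surface at z = 0. Lengths are in m, angles in rad, forces in N, time in s.
With the tool pointing down it reaches from about 0.4 to 0.825 m from the base axis. Payload 7 kg.
Tool frame: the origin (TCP) lies at the very end of the fingers, on their centre line; the grasp point (between the pads) lies 19 mm behind it; z points along the fingers, y is the line along which they close (so a half turn about z gives the same grasp; the last joint's range is limited). The gripper opens to 88 mm and grips with 3 to 60 N. Pads are 19 mm wide; open, the fingers measure 130 mm over their backs; the gripper's body (78 mm by 193 mm) begins 47 mm behind the grasp point.
Start: joints at [-1.011, 0.359, 0.012, 0, -1.224, -0.288], TCP at [0.181, -0.65, 0.205] pointing down, gripper open.
Joint ranges: [-3.07, 3.07], [-1.43, 2.12], [-1.02, 1.25], [-3.03, 1.67], [-3.05, -0], [-3.03, 3.03]. Speed limits (rad/s): [2.39, 2.39, 3.01, 3.14, 3.14, 3.14].

## Interface

Orientations are given as [roll, pitch, yaw] about the fixed x, y, z axes, in that order (R = Rz(yaw) Ry(pitch) Rx(roll)).
In Python, from station import arm, vision gives the robot as it stands. The module is installed in compiled form; this text tells all that it offers.
- The arm moves only by the tool jog_arm, never from a script. Its argument "steps" is a list that holds one entry, the list of rows, each a list of 7 numbers: the closure in counts, from 0 (fully open) to 255 (shut), then the shift along the tool's x, y, z scaled (see below), then the turn, a rotation vector about the tool's x, y, z scaled (see below). In form: [[[grip, dx, dy, dz, rx, ry, rz], ...]]. A call has 1 to 8 rows; each row is the pose to reach, as a shift and turn from the pose commanded when the call began, along the tool's axes at that moment; what a row does not reach only later rows make up. The controller multiplies each number of a shift by 250 mm and each number of a turn by 45 degrees. A row lasts 1/10 s, in which the tool goes at most 50 mm and 8.59 degrees, less where a joint would pass 70% of its speed; a pose out of reach is approached as far as the arm can. A call with a number of a shift or a turn outside -1 to 1 is refused whole. A call with a gripper value outside its range is refused whole. The fingers move at their own pace and stop on an object; "newtons" is the grip in N (left out, the last holds). Time passes only in rows, so rows that repeat a pose let the fingers close. It gives the time, the measured TCP pose, the force, the opening and the grip force at its end, in the units of the state.
- arm.get_state(): the state, without advancing time (a new reading comes with each control period).
- vision.grab_frame(name): name is "side" or "top" or "wrist"; returns a dict with "color" (480x640x3 uint8, red, green, blue), "vfov" (degrees; the focal length in pixels is half the picture's height over the tangent of half this angle, whatever the lens; pixels are square), "cx", "cy" (the principal point, pixels), "extrinsics" (4x4, takes a point from world to camera coordinates). Camera axes: x right, y down, z forward; pixel columns grow to the right and rows downward; lengths in m; the calibration is good to about 2 mm. A picture is of the moment at which its call begins. There is no depth.
- arm.job_done(): hands the job in; it is judged then, once.
The state is a dict: "t": time; "q": joint angles; "qd": joint speeds; "joint_efforts": joint torques, N m; "eef_pos": TCP position; "ee_rot": TCP orientation; "force": force on the tool from outside, world axes, zero at the start; "moment": the same for the moment, N m; "width": finger opening in m; "gripper_force": force on a finger pad.
Only numpy, scipy, OpenCV 4.12 (cv2) and the standard library are available. Lean on these libraries where they do the work, as an engineer would, in place of code of your own. Each camera call takes 0.05 s, during which the arm holds its last target. There are 200 camera calls.

## Task

Set the small coffee grinder to coarse by sliding its selector all the way to the big-dot end, then put the lid on the bowl with its two lugs in the collar's two slots and twist it clockwise (seen from above) half-way, until the white lines on the lid point at the orange pulse marks. Do not twist on to the red marks, where it clicks locked and keeps running. The lid springs back when let go, so finish still gripping the lid, sitting fully down and held still at the orange marks, and leave the tumbler, eraser and crayons where they are.

Things in the scene. Friction and masses are not known exactly. Their poses are not given: they have to be found in the camera images.
- grinder: Teal cordless coffee grinder on suction feet, does not move. Origin on the table under the bowl's axis; z up, -x towards its control deck. Housing 116 mm wide (y), from 127 mm in front of the bowl axis (-x) to 60 mm behind it; flat deck 64 mm above the table. The steel bowl on it ends in a black bayonet collar, outer diameter 106 mm, rim 130 mm above the table.
- collar (a point): Centre of the bowl's mouth, on its axis at rim height (130 mm); axes as the grinder's. Bore 75 mm. Two alike entry slots, 16 mm wide, reaching 45 mm from the axis, lie on the +x and -x sides; the lid fits either way round. On the rim, from each slot: white dot at the slot (open), orange band 45 degrees clockwise seen from above (pulse), red dot at 88 degrees (lock).
- grind_size (a joint): Grind-size selector, m: 0 at the small-dot (fine) end, 0.036 at the end stop of the big-dot (coarse) end; slides along the grinder's +y, about 1.5 N of friction, stays where it is left.
- selector (a point): Centre of the selector's black grip: 12 mm along the slide (y), 22 mm across it (x), top 19.5 mm above the deck; this point is 10.5 mm above the deck, 74.5 mm above the table, 95 mm in front of the bowl axis. Axes as the grinder's.
- pulse_slide (a joint): Spring switch slide hidden in the collar, rad, 0 at rest. The lid's lugs meet it after about 10 degrees of clockwise twist and push it round: it reads the twist less 0.18, so 0.61 at the middle of the orange band. Its spring turns the lid back, 0.06 Nm at first, 0.22 Nm at the band. Click rollers add more from 57 degrees; the click is near 1.25.
- lid_grip (a point): Grip point on the lid's bar, 40 mm above the skirt's lower edge, on the lid's axis (z up). Lid loose, 0.1 to 0.15 kg, starts right way up on the table. Teal bar along the lid's x: 54 mm long, 18 mm wide, from 20 to 51 mm above the skirt's edge (the lid's top round it is at 21.5 mm).
- lid_rim (a point): Centre of the underside of the lid's flange (diameter 92 mm, 4 mm thick), 16 mm above the skirt's edge; axes as the bar's. Fully in, the flange lies on the collar's rim: this point is at collar. Skirt diameter 70 mm, mouth tapered. Two lugs, 10 mm wide, 3 to 8 mm above the skirt's edge, reach 42 mm from the axis at +x and -x, under the bar's ends and the flange's white lines.
- tumbler: Clear glass tumbler, diameter 72 mm, 95 mm high, standing; origin at the centre of its underside.
- eraser: Wooden block eraser with grey felt, 105 x 46 x 36 mm; origin at the centre of its underside, long along x.
- crayon_green: Fat green crayon lying on the table, 89 mm long (x), 14 mm thick; origin on its underside at mid-length.
- crayon_purple: Fat purple crayon lying on the table, 89 mm long (x), 14 mm thick; origin on its underside at mid-length.

How it is judged:
On the way, in this order (a step that is already met when the one before it is completed fails the run):
1. the selector is at its big-dot end stop, the lid not yet on (value of joint grind_size above 0.033 m and distance between lid_rim and collar above 0.02 m), for 0.2 s.
2. the lid is fully down in the collar, lugs through the slots, not yet twisted as far as the pulse band (z of lid_rim in the frame of collar below 0.003 m and horizontal distance between lid_rim and collar below 0.006 m and value of joint pulse_slide below 0.35 rad), for 0.1 s.
At the end, for the whole second after the job is handed in: Selector within 3 mm of its big-dot end; lid down on the collar (3 mm, 6 mm off axis, level to 0.08 rad), in the fingers' grip and still at 33 to 56 degrees of clockwise twist (pulse slide 0.38 to 0.84 rad); tumbler upright, it, eraser and crayons within 30 mm of their starts (value of joint grind_size above 0.033 m and z of lid_rim in the frame of collar below 0.003 m and horizontal distance between lid_rim and collar below 0.006 m and angle between lid_rim's own z axis and vertical below 0.08 rad and angle between the x axis of lid_rim and the x axis of collar, either way round between 0.58 and 0.98 rad and value of joint pulse_slide between 0.38 and 0.84 rad and velocity of joint pulse_slide between -0.15 and 0.15 rad/s and contact force between the fingers and lid above 1.5 N and distance of each of tumbler, eraser, crayon_green, crayon_purple from where it was at the start of the episode below 0.03 m and angle between tumbler's own z axis and vertical below 0.2 rad); the arm keeps its last pose, push and grip.
It fails at once if the lid is twisted on to the lock click (value of joint pulse_slide above 1.24 rad).
It fails at once if the tumbler is knocked over or pushed away (distance of tumbler from where it was at the start of the episode above 0.04 m or angle between tumbler's own z axis and vertical above 0.35 rad).
It fails at once if the eraser or a crayon is pushed away (distance of any of eraser, crayon_green, crayon_purple from where it was at the start of the episode above 0.04 m).
It also fails if it takes over 51 s, if anything falls off the work surface, if the arm or the gripper's body presses on something with over 40 N, if the wrist force passes 120 N, or if a joint passes its speed limit or range.

## Working session

There is one attempt and no reset: what is moved stays moved. The work goes in short steps, Python scripts to look and compute and a tool call to move; the robot and the scene stay as the last step left them, time stands still between calls to the robot, and variables do not carry over. Pictures are saved under pics/ and viewed, at most 10 in all, crops included, and the job is handed in when it is done.

Besides the shell and the picture viewer there is one more tool, called after "Call:" by a JSON object that holds its "api" and its "payload". jog_arm: Moves the arm, as the interface text tells. Its arguments: {"type":"object","properties":{"steps":{"type":"array","items":{"type":"array","items":{"type":"array","items":{"type":"number"}}}},"newtons":{"type":"number"}},"required":["steps"]}

```bash
mkdir -p pics
cat > h.py <<'E'
import numpy as np,cv2
from station import arm,vision
def grab(n,save=None):
    f=vision.grab_frame(n)
    if save: cv2.imwrite(f'pics/{save}.png',f['color'][:,:,::-1])
    f['f']=240/np.tan(np.radians(f['vfov'])/2); return f
def ray(f,u,v):
    E=np.array(f['extrinsics']);R=E[:3,:3];c=-R.T@E[:3,3]
    return c,R.T@np.array([(u-f['cx'])/f['f'],(v-f['cy'])/f['f'],1])
def onz(f,u,v,z):
    c,d=ray(f,u,v);return c+d*(z-c[2])/d[2]
def proj(f,p):
    E=np.array(f['extrinsics']);q=E[:3,:3]@np.array(p)+E[:3,3]
    return np.array([f['cx']+f['f']*q[0]/q[2],f['cy']+f['f']*q[1]/q[2]])
E
python3 - <<'E'
from h import *
for n in('top','side'):
    f=grab(n,n+'0');print(n,f['f'],f['cx'],f['cy'],np.round(ray(f,320,240),3).tolist())
print(arm.get_state())
E
```

```text
top 562.4429152832244 323.9835438066933 241.85817095616707 [[0.415, -0.029, 1.172], [0.138, 0.012, -0.99]]
side 532.1837709336512 320.4499062287826 248.21052275798667 [[0.212, 0.862, 0.937], [0.304, -0.698, -0.648]]
{'t': 0.1, 'q': array([-1.01089163e+00,  3.59332802e-01,  1.11645942e-02, -2.72926094e-04,
       -1.22411750e+00, -2.88142080e-01]), 'qd': array([-0.00019408, -0.00351083,  0.00278102,  0.00030089, -0.00035194,
       -0.00103949]), 'joint_efforts': array([-2.10723141e-03, -5.84162521e+01,  2.93751222e+01,  7.01563329e+00,
        1.01491009e-02, -8.18327771e-05]), 'eef_pos': array([ 0.18105182, -0.64978369,  0.20411763]), 'ee_rot': array([ 3.14009175e+00, -1.77270214e-04, -2.86992283e+00]), 'force': array([-0.00759739, -0.19856012, -0.19461847]), 'moment': array([0.00813274, 0.01838036, 0.00276572]), 'gripper_force': 0.0, 'width': 0.08730545390166379}
```

View pics/top0.png

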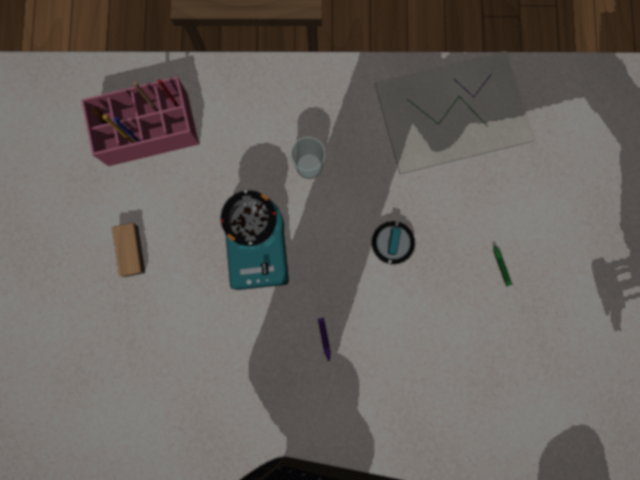

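View pics/side0.png

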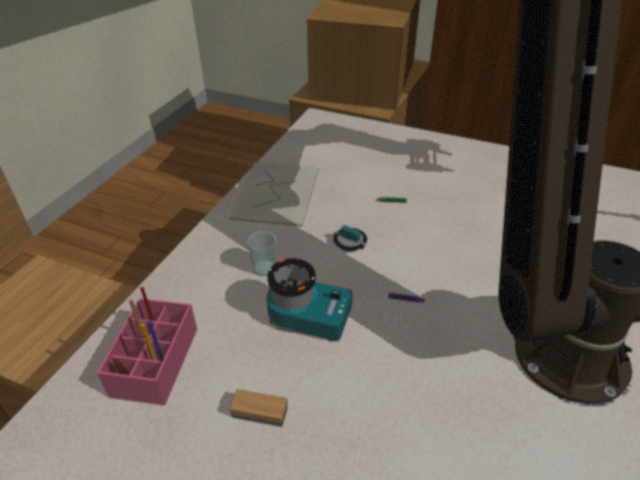

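Run:
```python
from h import *
f=grab('top');im=f['color'][:,:,::-1].copy()
a=cv2.resize(im[180:300,205:305],None,fx=5,fy=5,interpolation=cv2.INTER_CUBIC)[:600]
b=cv2.resize(im[210:270,363:423],None,fx=5,fy=5,interpolation=cv2.INTER_CUBIC)
c=np.zeros((600,800,3),np.uint8);c[:,:500]=a;c[:300,500:]=b;cv2.imwrite('pics/c1.png',np.clip(c*1.6,0,255).astype(np.uint8))
hsv=cv2.cvtColor(im,cv2.COLOR_BGR2HSV)
m=cv2.inRange(hsv,(80,100,40),(100,255,255))
cs,_=cv2.findContours(m,0,1)
for k in cs:
    if cv2.contourArea(k)>50:
        r=cv2.minAreaRect(k);print('teal',r,cv2.contourArea(k))
        z=.051 if cv2.contourArea(k)<400 else .064
        for p in cv2.boxPoints(r): print(p,onz(f,*p,z).round(4))
dark=cv2.inRange(im,(0,0,0),(35,35,35))
for (x0,y0,x1,y1),z in(((365,215,422,270),.02),((215,185,285,250),.13)):
    s=np.zeros_like(dark);s[y0:y1,x0:x1]=dark[y0:y1,x0:x1]
    k=max(cv2.findContours(s,0,1)[0],key=cv2.contourArea);e=cv2.fitEllipse(cv2.convexHull(k))
    print('ring',e,onz(f,*e[0],z).round(4))
```

```text
teal ((393.9189147949219, 240.48646545410156), (8.219949722290039, 25.975038528442383), 9.462322235107422) 175.5
[387.72974 252.6216 ] [ 0.5464 -0.1518  0.051 ]
[392.      226.99998] [ 0.5985 -0.1611  0.051 ]
[400.1081  228.35133] [ 0.5958 -0.1774  0.051 ]
[395.83783 253.97295] [ 0.5437 -0.1681  0.051 ]
teal ((255.6110076904297, 246.1234588623047), (80.8368148803711, 57.01961898803711), 84.92039489746094) 2628.0
[223.63454 208.38803] [0.6332 0.1777 0.064 ]
[280.4302  203.33954] [0.6438 0.0638 0.064 ]
[287.58746 283.8589 ] [0.4823 0.0474 0.064 ]
[230.79181 288.90738] [0.472  0.1591 0.064 ]
ring ((388.21868896484375, 241.4807891845703), (32.11540222167969, 38.677520751953125), 1.2542085647583008) [ 0.5732 -0.1565  0.02  ]
ring ((248.66458129882812, 217.68060302734375), (54.0616569519043, 54.34657669067383), 69.76558685302734) [0.6025 0.1177 0.13  ]
```

View pics/c1.png

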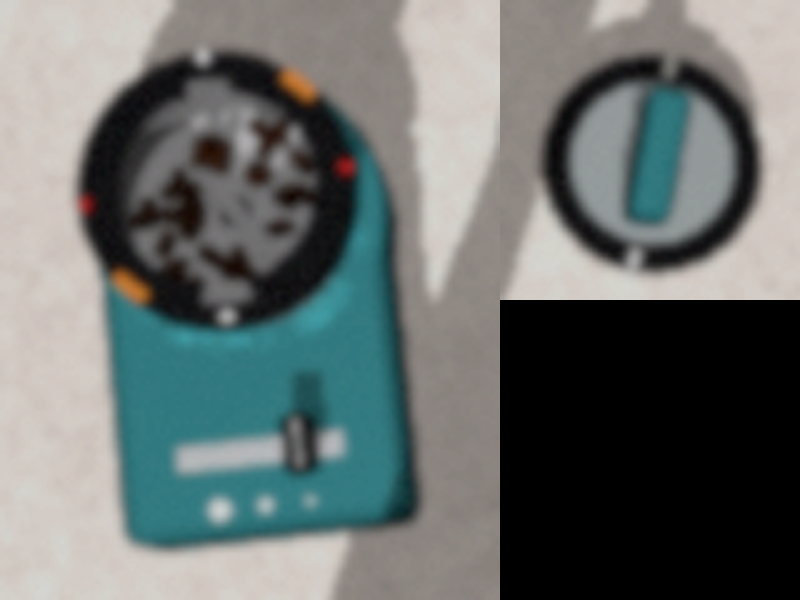

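Run:
```python
from h import *
f=grab('top');s=grab('side')
C=lambda x,y:(205+(x+.5)/5-.5,180+(y+.5)/5-.5)
L=lambda x,y:(363+(x-500+.5)/5-.5,210+(y+.5)/5-.5)
a,b=[onz(f,*C(*p),.130) for p in((203,57),(228,317))]
print('collar',(a+b)/2,'yaw',np.arctan2(*(a-b)[1::-1]))
r1,r2=[onz(f,*C(*p),.130) for p in((87,205),(347,168))]
print('red mid',(r1+r2)/2,np.arctan2(*(r1-r2)[1::-1]))
a,b=[onz(f,*L(*p),.020) for p in((670,68),(636,257))]
print('lid lines',(a+b)/2,'yaw',np.arctan2(*(a-b)[1::-1]))
print('lid ring',onz(f,*L(651,163.5),.02))
print('bar top centre',onz(f,393.9,240.5,.051),onz(f,*L(658,154),.051))
print('selector',onz(f,*C(300,443),.0835))
e=[onz(f,*C(*p),.065) for p in((178,461),(344,444))]; print('slot ends',e)
for z,n in((.130,'c'),): print('side collar proj',proj(s,[.6025,.1177,.13]))
im=s['color'];d=(im.max(2)<60).astype(np.uint8)
m=np.zeros_like(d);m[245:310,260:322]=d[245:310,260:322]
print('sel side proj',proj(s,onz(f,*C(300,443),.0835)))
S=im[225:320,260:370,::-1];S2=im[220:256,328:375,::-1]
c=np.zeros((600,800,3),np.uint8);A=cv2.resize(S,None,fx=5,fy=5);c[:A.shape[0],:550]=A
B=cv2.resize(S2,None,fx=5,fy=5);c[:B.shape[0],560:560+B.shape[1]]=B
cv2.imwrite('pics/c2.png',np.clip(c*1.5,0,255).astype(np.uint8))
```

```text
collar [0.60414931 0.1195832  0.13      ] yaw 0.11632980190334546
red mid [0.60403173 0.11895136 0.13      ] 1.7175704543480366
lid lines [ 0.57213909 -0.16681482  0.02      ] yaw -0.1885902006623734
lid ring [ 0.57154027 -0.16594912  0.02      ]
bar top centre [ 0.57099892 -0.16453322  0.051     ] [ 0.57120394 -0.16513909  0.051     ]
selector [0.51137079 0.09111377 0.0835    ]
slot ends [array([0.50571348, 0.14122364, 0.065     ]), array([0.51266557, 0.07576314, 0.065     ])]
side collar proj [292.54683054 272.91044498]
sel side proj [335.55056751 291.33774285]
```

View pics/c2.png

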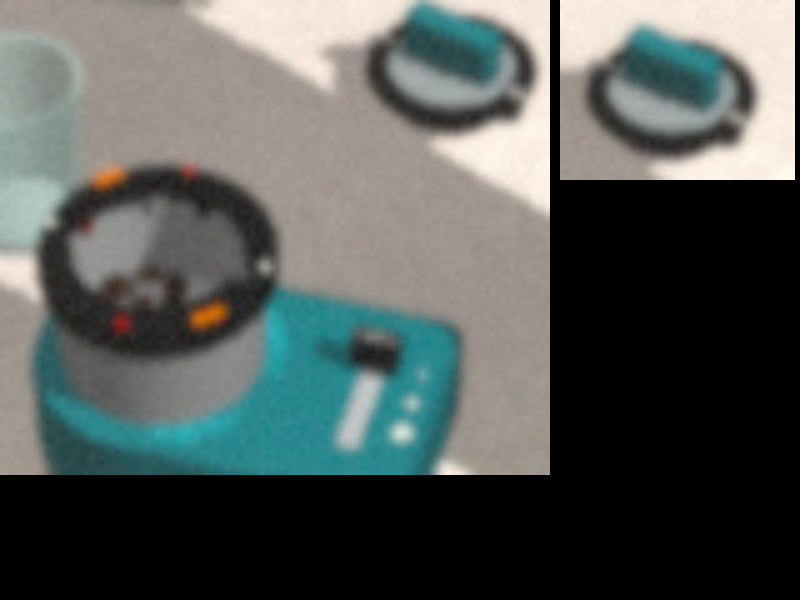

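```bash
cat >> h.py <<'E'
from scipy.spatial.transform import Rotation as Ro
def plan(xyz,yaw,level=True):
    s=arm.get_state();R=Ro.from_euler('xyz',s['ee_rot']);T=Ro.from_euler('xyz',[np.pi,0,yaw])
    d=R.inv().apply(np.array(xyz)-s['eef_pos'])/.25;w=(R.inv()*T).as_rotvec()/np.radians(45)
    print('t',round(s['t'],2),'pos',s['eef_pos'].round(4),'rot',s['ee_rot'].round(4),'q',s['q'].round(2),'F',s['force'].round(1),'M',s['moment'].round(2),'w',round(s['width'],4),s['gripper_force'])
    print('shift',d.round(4),'turn',w.round(4))
E
python3 -c "
from h import *
plan([.5117,.0903,.15],-3.027)"
```

```text
t 0.25 pos [ 0.1811 -0.65    0.2045] rot [ 3.1408e+00 -1.0000e-04 -2.8699e+00] q [-1.01  0.36  0.01 -0.   -1.22 -0.29] F [0.4 0.1 0.1] M [ 0.01  0.04 -0.03] w 0.0873 0.0
shift [-2.0686  2.4975  0.2198] turn [ 0.0009 -0.0002  0.2   ]
```

Call:
{"api": "jog_arm", "payload": {"steps": [[[160, -0.69, 0.83, 0, 0, 0, 0], [160, -0.69, 0.83, 0, 0, 0, 0], [160, -0.69, 0.83, 0, 0, 0, 0], [160, -0.69, 0.83, 0, 0, 0, 0], [160, -0.69, 0.83, 0, 0, 0, 0], [160, -0.69, 0.83, 0, 0, 0, 0]]], "newtons": 8}}

```text
t: 0.85
eef_pos: [0.2924, -0.401, 0.2054]
ee_rot: [-3.141, 0.001, -2.868]
force: [0.0, -1.9, 0.9]
width: 0.0452
gripper_force: 0.0
```

Call:
{"api": "jog_arm", "payload": {"steps": [[[160, -0.69, 0.83, 0, 0, 0, 0], [160, -0.69, 0.83, 0, 0, 0, 0], [160, -0.69, 0.83, 0, 0, 0, 0], [160, -0.69, 0.83, 0, 0, 0, 0], [160, -0.69, 0.83, 0, 0, 0, 0], [160, -0.69, 0.83, 0, 0, 0, 0]]]}}

```text
t: 1.45
eef_pos: [0.4033, -0.1548, 0.2054]
ee_rot: [-3.141, 0.002, -2.867]
force: [0.2, -0.7, -0.6]
width: 0.0328
gripper_force: 0.0
```

Call:
{"api": "jog_arm", "payload": {"steps": [[[160, -0.69, 0.83, 0, 0, 0, 0.2], [160, -0.69, 0.83, 0, 0, 0, 0.2], [160, -0.69, 0.83, 0, 0, 0, 0.2], [160, -0.69, 0.83, 0, 0, 0, 0.2], [160, -0.69, 0.83, 0, 0, 0, 0.2], [160, -0.69, 0.83, 0, 0, 0, 0.2], [160, -0.69, 0.83, 0, 0, 0, 0.2]]]}}

```text
t: 2.15
eef_pos: [0.5137, 0.0914, 0.2044]
ee_rot: [-3.141, -0.0, -3.024]
force: [-1.1, -0.3, 0.5]
width: 0.0325
gripper_force: 0.0
```

```bash
python3 -c "
from h import *
plan([.5117,.0903,.1],-3.027)"
```

```text
t 2.15 pos [0.5137 0.0914 0.2044] rot [-3.1414e+00 -4.0000e-04 -3.0238e+00] q [ 0.55  0.11 -0.32  0.   -1.14 -2.01] F [-1.1 -0.3  0.5] M [-0.11  0.06  0.05] w 0.0325 0.0
shift [ 0.0085 -0.0034  0.4176] turn [-0.0003 -0.0005  0.004 ]
```

Call:
{"api": "jog_arm", "payload": {"steps": [[[160, 0.008, -0.003, 0.2, 0, 0, 0], [160, 0.008, -0.003, 0.4, 0, 0, 0], [160, 0.008, -0.003, 0.47, 0, 0, 0], [160, 0.008, -0.003, 0.53, 0, 0, 0], [160, 0.008, -0.003, 0.53, 0, 0, 0], [255, 0.008, -0.003, 0.53, 0, 0, 0], [255, 0.008, -0.003, 0.53, 0, 0, 0], [255, 0.008, -0.003, 0.53, 0, 0, 0]]]}}

```text
t: 2.95
eef_pos: [0.5113, 0.0876, 0.0736]
ee_rot: [3.141, 0.002, -3.027]
force: [0.0, -0.3, 0.5]
width: 0.0143
gripper_force: 0.0
```

```bash
python3 -c "
from h import *
plan([.5076,.1261,.0725],-3.027)
f=grab('wrist','w1')"
```

```text
t 2.95 pos [0.5113 0.0876 0.0736] rot [ 3.1408e+00  1.9000e-03 -3.0269e+00] q [ 0.55  0.23 -0.51  0.   -0.83 -2.  ] F [ 0.  -0.3  0.5] M [-0.01 -0.   -0.03] w 0.0143 0.0
shift [-0.0029  0.1545  0.0045] turn [0.001  0.0024 0.0002]
```

View pics/w1.png

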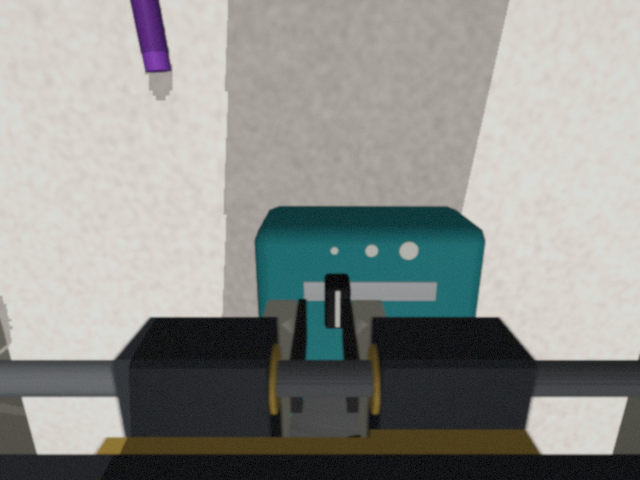

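The selector's grip (337,300) is between the fingers, with the big dot (409,250) to its right, i.e. tool +y. Grip it and slide.

Call:
{"api": "jog_arm", "payload": {"steps": [[[255, 0, 0, 0, 0, 0, 0], [255, 0, 0, 0, 0, 0, 0], [255, 0, 0.04, 0, 0, 0, 0], [255, 0, 0.08, 0, 0, 0, 0], [255, 0, 0.12, 0, 0, 0, 0], [255, 0, 0.14, 0, 0, 0, 0], [255, 0, 0.15, 0, 0, 0, 0], [255, 0, 0.155, 0, 0, 0, 0]]]}}

```text
t: 3.8
eef_pos: [0.5061, 0.1263, 0.0724]
ee_rot: [-3.141, -0.0, -3.026]
force: [-0.9, -0.2, -0.3]
width: 0.0003
gripper_force: 0.0
```

```bash
python3 -c "
from h import *
plan([.5076,.1261,.0725],-3.027)"
```

```text
t 3.8 pos [0.5061 0.1263 0.0724] rot [-3.1415e+00 -2.0000e-04 -3.0262e+00] q [ 0.62  0.24 -0.5   0.   -0.83 -2.08] F [-0.9 -0.2 -0.3] M [-0.02 -0.03 -0.06] w 0.0003 0.0
shift [-0.0059 -0.0015 -0.0004] turn [-0.0002 -0.0003  0.001 ]
```

```bash
python3 -c "
from h import *
f=grab('wrist')
t=grab('side')
a=cv2.resize(f['color'][200:440,220:520,::-1],None,fx=1.5,fy=1.5);b=cv2.resize(t['color'][220:345,250:380,::-1],(374,360))
c=np.zeros((360,800,3),np.uint8);c[:,:450-24]=a[:,:426];c[:,426:]=b;cv2.imwrite('pics/w2.png',c)"
```

```text
(no output)
```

View pics/w2.png

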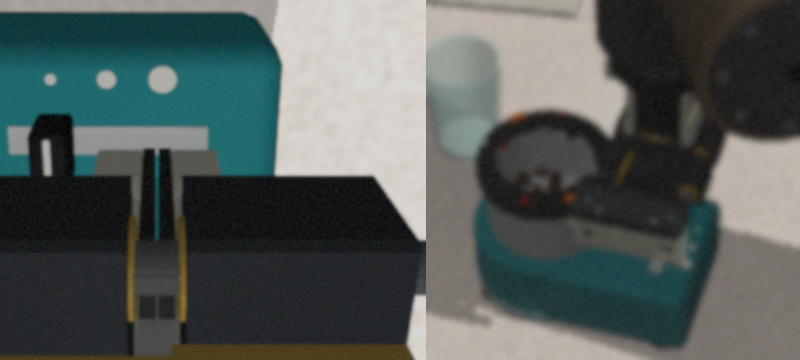

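```bash
python3 -c "
from h import *
plan([.5076,.1261,.0725],-3.027)
f=grab('wrist','w3')
print(proj(f,arm.get_state()['eef_pos']),ray(f,320,240))
W=lambda x,y:(220+x/1.5,200+y/1.5)
for n,p,z in(('big',(162,79),.064),('mid',(106,79),.064),('small',(50,79),.064),('selfront top',(52,117),.0835),('slotL',(8,140),.064),('slotR',(208,140),.064)): print(n,onz(f,*W(*p),z))
im=f['color'];print(im.shape)
"
```

```text
t 3.9 pos [0.5061 0.126  0.0724] rot [-3.1415e+00 -1.0000e-04 -3.0267e+00] q [ 0.62  0.24 -0.5  -0.   -0.83 -2.08] F [ 0.6  0.3 -0. ] M [-0.05 -0.04  0.  ] w 0.0007 0.0
shift [-0.0058 -0.0002 -0.0004] turn [-0.0001 -0.0002  0.0004]
[325.96496548 296.7893374 ] (array([0.42166432, 0.11516228, 0.2529197 ]), array([ 0.29847948,  0.02447689, -0.95423771]))
big [0.48669903 0.12457887 0.064     ]
mid [0.48878525 0.10661679 0.064     ]
small [0.49087147 0.08865466 0.064     ]
selfront top [0.4955422  0.09271887 0.0835    ]
slotL [0.51402736 0.07607441 0.064     ]
slotR [0.50632661 0.14237604 0.064     ]
(480, 640, 3)
```

Call:
{"api": "jog_arm", "payload": {"steps": [[[255, 0, 0, 0.012, 0, 0, 0], [255, 0, 0, 0.024, 0, 0, 0], [255, 0, 0, 0.024, 0, 0, 0]]]}}

```text
t: 4.25
eef_pos: [0.5059, 0.1255, 0.0659]
ee_rot: [-3.141, -0.001, -3.027]
force: [0.1, -0.3, -0.0]
width: 0.0006
gripper_force: 0.0
```

Call:
{"api": "jog_arm", "payload": {"steps": [[[255, 0, 0, 0.008, 0, 0, 0], [255, 0, 0, 0.012, 0, 0, 0], [255, 0, 0, 0.012, 0, 0, 0]]]}}

```text
t: 4.55
eef_pos: [0.5061, 0.1258, 0.0633]
ee_rot: [-3.141, -0.0, -3.027]
force: [-0.1, -0.1, 0.3]
width: 0.0003
gripper_force: 0.0
```

```bash
python3 -c "
from h import *
plan([.515,.058,.1],-3.027)"
```

```text
t 4.55 pos [0.5061 0.1258 0.0633] rot [-3.1415e+00 -3.0000e-04 -3.0269e+00] q [ 0.62  0.25 -0.51 -0.   -0.81 -2.08] F [-0.1 -0.1  0.3] M [-0.01  0.06  0.03] w 0.0003 0.0
shift [-0.0041 -0.2735 -0.1468] turn [-0.0002 -0.0003  0.0001]
```

Call:
{"api": "jog_arm", "payload": {"steps": [[[255, 0, 0, 0.01, 0, 0, 0], [255, 0, 0, 0.02, 0, 0, 0], [255, 0, 0, 0.03, 0, 0, 0], [255, 0, 0, 0.03, 0, 0, 0]]]}}

```text
t: 4.95
eef_pos: [0.506, 0.1257, 0.0555]
ee_rot: [-3.141, -0.001, -3.027]
force: [-0.5, 0.3, -0.2]
width: 0.0006
gripper_force: 0.0
```

Call:
{"api": "jog_arm", "payload": {"steps": [[[255, 0, 0, 0.01, 0, 0, 0], [255, 0, 0, 0.02, 0, 0, 0], [255, 0, 0, 0.02, 0, 0, 0]]]}}

```text
t: 5.25
eef_pos: [0.506, 0.1258, 0.0506]
ee_rot: [-3.141, -0.001, -3.027]
force: [-0.4, -0.1, -0.5]
width: 0.0006
gripper_force: 0.0
```

```bash
python3 -c "
from h import *
plan([.515,.058,.1],-3.027)
f=grab('wrist');print(proj(f,arm.get_state()['eef_pos']))
t=grab('side');print(proj(t,arm.get_state()['eef_pos']))
a=cv2.resize(f['color'][200:440,220:520,::-1],None,fx=1.5,fy=1.5);b=cv2.resize(t['color'][220:345,250:380,::-1],(374,360))
c=np.zeros((360,800,3),np.uint8);c[:,:450-24]=a[:,:426];c[:,426:]=b;cv2.imwrite('pics/w4.png',np.clip(c*1.4,0,255).astype(np.uint8))"
```

```text
t 5.25 pos [0.506  0.1258 0.0506] rot [-3.1413e+00 -5.0000e-04 -3.0269e+00] q [ 0.62  0.27 -0.52 -0.   -0.78 -2.08] F [-0.4 -0.1 -0.5] M [ 0.02  0.   -0.  ] w 0.0006 0.0
shift [-0.0046 -0.2734 -0.1977] turn [-0.0003 -0.0007  0.0001]
[326.35733907 297.24914125]
[331.67784549 312.67223436]
```

View pics/w4.png

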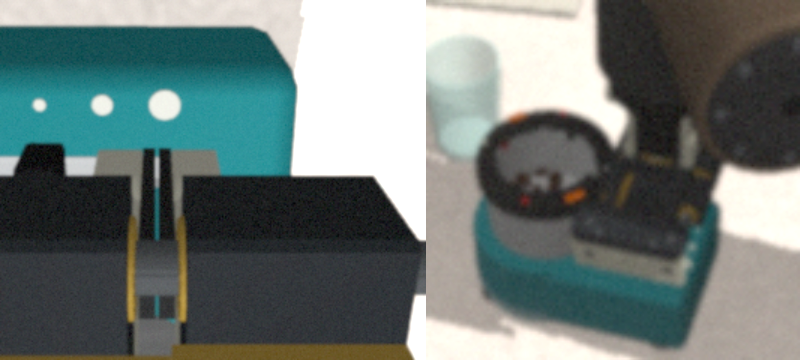

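Call:
{"api": "jog_arm", "payload": {"steps": [[[255, 0, 0, -0.14, 0, 0, 0], [160, 0, 0, -0.16, 0, 0, 0], [140, -0.004, -0.144, -0.16, 0, 0, 0], [140, -0.004, -0.144, -0.16, 0, 0, 0], [140, -0.004, -0.144, -0.16, 0, 0, 0], [140, -0.004, -0.144, -0.16, 0, 0, 0], [140, -0.004, -0.144, -0.08, 0, 0, 0], [140, -0.004, -0.144, -0.06, 0, 0, 0]]]}}

```text
t: 6.15
eef_pos: [0.5103, 0.0904, 0.0645]
ee_rot: [-3.141, -0.002, -3.027]
force: [-1.4, -0.8, 0.7]
width: 0.0393
gripper_force: 0.0
```

Call:
{"api": "jog_arm", "payload": {"steps": [[[140, 0, 0, 0.02, 0, 0, 0], [140, 0, 0, 0.04, 0, 0, 0], [140, 0, 0, 0.06, 0, 0, 0], [255, 0, 0, 0.06, 0, 0, 0], [255, 0, 0, 0.06, 0, 0, 0], [255, 0, 0, 0.06, 0, 0, 0], [255, 0, 0, 0.06, 0, 0, 0], [255, 0, 0, 0.06, 0, 0, 0]]]}}

```text
t: 6.95
eef_pos: [0.5115, 0.0922, 0.0513]
ee_rot: [3.138, 0.001, -3.028]
force: [-5.0, 10.6, 1.4]
width: 0.012
gripper_force: 8.0
```

```bash
python3 -c "
from h import *
plan([.5076,.1261,.0500],-3.027)"
```

```text
t 6.95 pos [0.5115 0.0922 0.0513] rot [ 3.1385e+00  1.4000e-03 -3.0275e+00] q [ 0.55  0.26 -0.53 -0.   -0.78 -2.01] F [-5.  10.6  1.4] M [ 3.89  1.69 -0.04] w 0.012 7.997813522815704
shift [-0.      0.1363  0.0056] turn [ 0.0039  0.0018 -0.0006]
```

Call:
{"api": "jog_arm", "payload": {"steps": [[[255, 0, 0.02, 0, 0, 0, 0], [255, 0, 0.05, 0, 0, 0, 0], [255, 0, 0.08, 0, 0, 0, 0], [255, 0, 0.11, 0, 0, 0, 0], [255, 0, 0.135, 0, 0, 0, 0], [255, 0, 0.15, 0, 0, 0, 0], [255, 0, 0.155, 0, 0, 0, 0], [255, 0, 0.155, 0, 0, 0, 0]]]}}

```text
t: 7.75
eef_pos: [0.5072, 0.1282, 0.0512]
ee_rot: [-3.14, 0.0, -3.026]
force: [2.8, -5.2, 4.4]
width: 0.0119
gripper_force: 8.0
```

```bash
python3 -c "
from h import *
plan([.5076,.1280,.0500],-3.027)"
```

```text
t 7.75 pos [0.5072 0.1282 0.0512] rot [-3.1403e+00  1.0000e-04 -3.0262e+00] q [ 0.62  0.27 -0.52  0.   -0.78 -2.08] F [ 2.8 -5.2  4.4] M [-2.16 -1.09 -0.01] w 0.0119 7.997030988335609
shift [-0.0015 -0.0011  0.0049] turn [-0.0016  0.0002  0.001 ]
```

Call:
{"api": "jog_arm", "payload": {"steps": [[[120, 0, 0, 0, 0, 0, 0], [60, 0, 0, 0, 0, 0, 0], [0, 0, 0, -0.15, 0, 0, 0], [0, 0, 0, -0.35, 0, 0, 0], [0, 0, -0.2, -0.5, 0, 0, 0], [0, -0.06, -0.4, -0.5, 0, 0, 0], [0, -0.06, -0.6, -0.5, 0, 0, 0]]]}}

```text
t: 8.45
eef_pos: [0.5386, -0.007, 0.1775]
ee_rot: [3.141, 0.004, -3.025]
force: [0.9, -0.5, -0.0]
width: 0.0626
gripper_force: 0.0
```

Call:
{"api": "jog_arm", "payload": {"steps": [[[0, -0.06, -0.2, 0, 0, 0, 0.19], [0, -0.06, -0.4, 0, 0, 0, 0.383], [0, -0.06, -0.59, 0, 0, 0, 0.383], [0, -0.06, -0.59, 0, 0, 0, 0.383], [0, -0.06, -0.59, 0, 0, 0, 0.383], [0, -0.06, -0.59, 0, 0, 0, 0.383]]]}}

```text
t: 9.05
eef_pos: [0.5686, -0.1509, 0.1753]
ee_rot: [3.141, -0.001, 2.956]
force: [-0.5, 0.0, 0.7]
width: 0.0874
gripper_force: 0.0
```

```bash
python3 -c "
from h import *
plan([.5715,-.1655,.05],-3.327)
t=grab('top','t2')
C=lambda x,y:(205+(x+.5)/5-.5,180+(y+.5)/5-.5)
f=grab('wrist');print(proj(f,[.5715,-.1655,.051]))
a=cv2.resize(f['color'][:,:,::-1],(400,300));b=cv2.resize(t['color'][180:300,205:305,::-1],(400,480))
c=np.zeros((480,800,3),np.uint8);c[:300,:400]=a;c[:,400:]=b;cv2.imwrite('pics/w5.png',c)"
```

```text
t 9.05 pos [ 0.5686 -0.1509  0.1753] rot [ 3.1413e+00 -6.0000e-04  2.9558e+00] q [ 0.07  0.24 -0.23 -0.   -1.11 -1.83] F [-0.5  0.   0.7] M [ 0.05 -0.02 -0.02] w 0.0874 0.0
shift [-0.0226 -0.0556  0.5013] turn [ 0.0004 -0.0008 -0.0005]
[306.91239789 233.37066873]
```

View pics/w5.png

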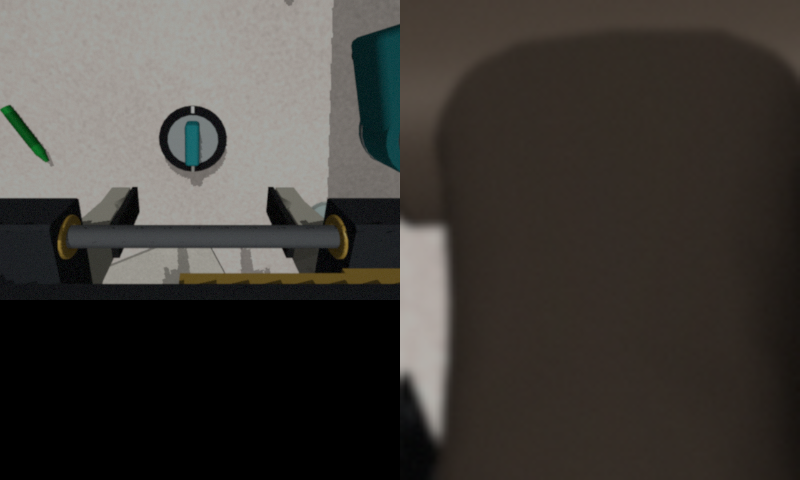

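```bash
python3 -c "
from h import *
f=grab('wrist');im=f['color']
d=cv2.inRange(im,(0,0,0),(45,45,45));d[290:]=0;d[:,:230]=0;d[:,390:]=0
k=max(cv2.findContours(d,0,1)[0],key=cv2.contourArea);e=cv2.fitEllipse(cv2.convexHull(k));print(e,onz(f,*e[0],.020))
hsv=cv2.cvtColor(im,cv2.COLOR_RGB2HSV);m=cv2.inRange(hsv,(80,100,40),(100,255,255));m[:,:260]=0;m[:,360:]=0;m[290:]=0
r=cv2.minAreaRect(max(cv2.findContours(m,0,1)[0],key=cv2.contourArea));print(r)
b=np.array([onz(f,*p,.051)for p in cv2.boxPoints(r)]);print(b.round(4),b.mean(0))
"
```

```text
((307.9469299316406, 221.32000732421875), (103.11614227294922, 106.27877044677734), 101.54441833496094) [ 0.57027793 -0.1653984   0.02      ]
((307.0, 229.5), (71.0, 22.0), 90.0)
[[ 0.5401 -0.1673  0.051 ]
 [ 0.5431 -0.1512  0.051 ]
 [ 0.5989 -0.1618  0.051 ]
 [ 0.5957 -0.1789  0.051 ]] [ 0.56944209 -0.16480687  0.051     ]
```

Call:
{"api": "jog_arm", "payload": {"steps": [[[140, -0.023, -0.056, 0.2, 0, 0, 0], [140, -0.023, -0.056, 0.4, 0, 0, 0], [140, -0.023, -0.056, 0.5, 0, 0, 0], [140, -0.023, -0.056, 0.56, 0, 0, 0], [140, -0.023, -0.056, 0.58, 0, 0, 0], [140, -0.023, -0.056, 0.58, 0, 0, 0], [140, -0.023, -0.056, 0.58, 0, 0, 0]]]}}

```text
t: 9.9
eef_pos: [0.5729, -0.1659, 0.0318]
ee_rot: [3.141, 0.002, 2.957]
force: [-0.5, 0.5, 0.5]
width: 0.0409
gripper_force: 0.0
```

```bash
python3 -c "
from h import *
plan([.5715,-.1655,.01],-3.327)"
```

```text
t 9.9 pos [ 0.5729 -0.1659  0.0318] rot [3.1414e+00 1.8000e-03 2.9566e+00] q [ 0.05  0.39 -0.38  0.   -0.8  -1.8 ] F [-0.5  0.5  0.5] M [-0.02 -0.05 -0.01] w 0.0409 0.0
shift [0.0058 0.0006 0.0874] turn [0.0003 0.0022 0.0005]
```

Call:
{"api": "jog_arm", "payload": {"steps": [[[140, 0.006, 0, 0.02, 0, 0, 0], [140, 0.006, 0, 0.04, 0, 0, 0], [140, 0.006, 0, 0.06, 0, 0, 0], [140, 0.006, 0, 0.07, 0, 0, 0], [140, 0.006, 0, 0.07, 0, 0, 0]]]}}

```text
t: 10.4
eef_pos: [0.5701, -0.1662, 0.0126]
ee_rot: [-3.141, -0.001, 2.955]
force: [0.5, -0.4, 0.0]
width: 0.0398
gripper_force: 0.0
```

Call:
{"api": "jog_arm", "payload": {"steps": [[[140, 0, 0, 0.01, 0, 0, 0], [140, 0, 0, 0.02, 0, 0, 0], [140, 0, 0, 0.02, 0, 0, 0]]]}}

```text
t: 10.7
eef_pos: [0.5702, -0.1661, 0.0078]
ee_rot: [-3.142, -0.0, 2.955]
force: [-0.0, 0.4, 0.5]
width: 0.0393
gripper_force: 0.0
```

Call:
{"api": "jog_arm", "payload": {"steps": [[[140, 0, 0, 0.008, 0, 0, 0], [140, 0, 0, 0.012, 0, 0, 0], [140, 0, 0, 0.012, 0, 0, 0]]]}}

```text
t: 11.0
eef_pos: [0.5703, -0.1661, 0.005]
ee_rot: [-3.142, -0.0, 2.955]
force: [-0.5, 0.2, 0.2]
width: 0.0395
gripper_force: 0.0
```

Call:
{"api": "jog_arm", "payload": {"steps": [[[140, 0, 0, 0.008, 0, 0, 0], [140, 0, 0, 0.012, 0, 0, 0], [140, 0, 0, 0.012, 0, 0, 0]]]}}

```text
t: 11.3
eef_pos: [0.5703, -0.1661, 0.002]
ee_rot: [-3.142, -0.0, 2.955]
force: [-0.2, 0.2, 1.0]
width: 0.0393
gripper_force: 0.0
```

Call:
{"api": "jog_arm", "payload": {"steps": [[[140, 0, 0, -0.008, 0, 0, 0], [200, 0, 0, -0.008, 0, 0, 0], [255, 0, 0, -0.008, 0, 0, 0], [255, 0, 0, -0.008, 0, 0, 0], [255, 0, 0, -0.008, 0, 0, 0], [255, 0, 0, -0.008, 0, 0, 0]]], "newtons": 40}}

```text
t: 11.9
eef_pos: [0.5705, -0.1661, 0.0042]
ee_rot: [3.142, 0.0, 2.956]
force: [-1.2, 0.4, 0.7]
width: 0.0178
gripper_force: 40.0
```

```bash
python3 -c "
from h import *
plan([.5715,-.1655,.22],-3.327)"
```

```text
t 11.9 pos [ 0.5705 -0.1661  0.0042] rot [3.1415e+00 1.0000e-04 2.9556e+00] q [ 0.05  0.43 -0.4  -0.   -0.74 -1.8 ] F [-1.2  0.4  0.7] M [ 0.29  0.06 -0.03] w 0.0178 40.000149607658386
shift [-0.0036  0.003  -0.863 ] turn [ 0.0001  0.0002 -0.0008]
```

Call:
{"api": "jog_arm", "payload": {"steps": [[[255, 0, 0, -0.1, 0, 0, 0], [255, 0, 0, -0.3, 0, 0, 0], [255, 0, 0, -0.5, 0, 0, 0], [255, 0, 0.1, -0.66, 0, 0, 0], [255, 0, 0.3, -0.66, 0, 0, 0], [255, 0, 0.5, -0.66, 0, 0, 0], [255, 0, 0.6, -0.66, 0, 0, 0], [255, 0, 0.6, -0.66, 0, 0, 0]]]}}

```text
t: 12.7
eef_pos: [0.5985, -0.0156, 0.1689]
ee_rot: [3.141, -0.0, 2.959]
force: [-0.6, 0.5, -1.6]
width: 0.0179
gripper_force: 40.0
```

Call:
{"api": "jog_arm", "payload": {"steps": [[[255, 0.04, 0.15, 0, 0, 0, -0.15], [255, 0.08, 0.3, 0, 0, 0, -0.3], [255, 0.08, 0.45, 0, 0, 0, -0.383], [255, 0.08, 0.53, 0, 0, 0, -0.383], [255, 0.08, 0.545, 0, 0, 0, -0.383], [255, 0.08, 0.545, 0, 0, 0, -0.383], [255, 0.08, 0.545, 0, 0, 0, -0.383]]]}}

```text
t: 13.4
eef_pos: [0.6035, 0.1177, 0.1689]
ee_rot: [-3.141, -0.001, -3.028]
force: [-0.5, -0.2, -1.9]
width: 0.0176
gripper_force: 40.0
```

```bash
python3 -c "
from h import *
plan([.604,.119,.145],-3.027)
f=grab('wrist');t=grab('side');print(proj(t,[.604,.119,.13]))
a=cv2.resize(f['color'][:,:,::-1],(400,300));b=cv2.resize(t['color'][195:315,240:360,::-1],(400,400))
c=np.zeros((400,800,3),np.uint8);c[:300,:400]=a;c[:,400:]=b;cv2.imwrite('pics/w6.png',np.clip(c*1.4,0,255).astype(np.uint8))"
```

```text
t 13.4 pos [0.6035 0.1177 0.1689] rot [-3.1413e+00 -7.0000e-04 -3.0283e+00] q [ 0.51  0.29 -0.18 -0.   -1.11 -1.97] F [-0.5 -0.2 -1.9] M [-0.05 -0.08  0.01] w 0.0176 39.99960780143738
shift [-0.0028  0.0048  0.0956] turn [-0.0004 -0.001  -0.0016]
[291.67023474 273.10703134]
```

View pics/w6.png

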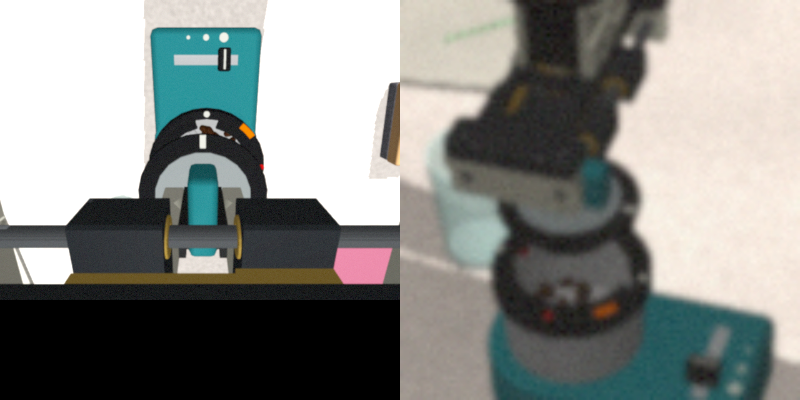

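```bash
python3 -c "
from h import *
f=grab('wrist');im=f['color'].astype(int)
g=((im.min(2)>140)).astype(np.uint8)
for (x0,x1,y0,y1),z,n in(((318,342,172,192),.13,'dot'),((312,336,212,240),.1847,'line')):
    s=g[y0:y1,x0:x1];m=cv2.moments(s,True);u,v=x0+m['m10']/m['m00'],y0+m['m01']/m['m00'];p=onz(f,u,v,z)
    print(n,m['m00'],u,v,p)
R=lambda a:np.array([np.cos(a),np.sin(a)])
print('pred dot', np.array([.604,.119])-.0485*R(.114), 'pred line(from tcp)',np.array([.6035,.1177])-.0425*R(.114))
"
```

```text
dot 61.0 330.57377049180326 182.0 [0.55492686 0.11449454 0.13      ]
line 183.0 324.0273224043716 226.21857923497268 [0.56453421 0.11210127 0.1847    ]
pred dot [0.55581481 0.11348297] pred line(from tcp) [0.56127587 0.11286549]
```

Call:
{"api": "jog_arm", "payload": {"steps": [[[255, 0, 0.01, 0.05, 0, 0, 0], [255, 0, 0.01, 0.1, 0, 0, 0], [255, 0, 0.01, 0.13, 0, 0, 0], [255, 0, 0.01, 0.145, 0, 0, 0], [255, 0, 0.01, 0.145, 0, 0, 0]]]}}

```text
t: 14.05
eef_pos: [0.603, 0.1211, 0.1319]
ee_rot: [-3.141, -0.002, -3.027]
force: [-0.1, -0.4, -1.1]
width: 0.0178
gripper_force: 40.0
```

Call:
{"api": "jog_arm", "payload": {"steps": [[[255, 0, 0, 0.01, 0, 0, 0], [255, 0, 0, 0.02, 0, 0, 0], [255, 0, 0, 0.02, 0, 0, 0]]]}}

```text
t: 14.35
eef_pos: [0.6034, 0.1214, 0.1278]
ee_rot: [3.142, -0.0, -3.027]
force: [-0.7, 0.4, -1.1]
width: 0.018
gripper_force: 40.0
```

```bash
python3 -c "
from h import *
plan([.603,.1205,.1182],-3.027)"
```

```text
t 14.35 pos [0.6034 0.1214 0.1278] rot [ 3.1415e+00 -1.0000e-04 -3.0269e+00] q [ 0.52  0.32 -0.23 -0.   -1.02 -1.97] F [-0.7  0.4 -1.1] M [-0.    0.01 -0.04] w 0.018 39.99970614910126
shift [ 0.0018 -0.0033  0.0384] turn [ 0.0001 -0.0002  0.0001]
```

Skirt is inside without contact; continue down.

Call:
{"api": "jog_arm", "payload": {"steps": [[[255, 0, -0.003, 0.01, 0, 0, 0], [255, 0, -0.003, 0.02, 0, 0, 0], [255, 0, -0.003, 0.03, 0, 0, 0], [255, 0, -0.003, 0.03, 0, 0, 0]]]}}

```text
t: 14.75
eef_pos: [0.6032, 0.1205, 0.1199]
ee_rot: [-3.141, -0.001, -3.027]
force: [-0.7, -0.0, -1.3]
width: 0.0175
gripper_force: 40.0
```

Call:
{"api": "jog_arm", "payload": {"steps": [[[255, 0, 0, 0.008, 0, 0, 0], [255, 0, 0, 0.012, 0, 0, 0], [255, 0, 0, 0.012, 0, 0, 0]]]}}

```text
t: 15.05
eef_pos: [0.6037, 0.1207, 0.1182]
ee_rot: [-3.142, 0.001, -3.027]
force: [-2.4, -0.8, 4.4]
width: 0.0178
gripper_force: 40.0
```

```bash
python3 -c "
from h import *
plan([.603,.1205,.1182],-3.027)"
```

```text
t 15.05 pos [0.6037 0.1207 0.1182] rot [-3.1416e+00  8.0000e-04 -3.0266e+00] q [ 0.51  0.33 -0.24  0.   -1.   -1.97] F [-2.4 -0.8  4.4] M [-0.02  0.83 -0.08] w 0.0178 40.00099718570709
shift [ 0.003  -0.0004  0.0002] turn [-0.      0.001   0.0006]
```

Call:
{"api": "jog_arm", "payload": {"steps": [[[255, 0, 0, 0.004, 0, 0, 0], [255, 0, 0, 0.004, 0, 0, 0], [255, 0, 0, 0.004, 0, 0, 0.1], [255, 0, 0, 0.004, 0, 0, 0.2], [255, 0, 0, 0.004, 0, 0, 0.3], [255, 0, 0, 0.004, 0, 0, 0.4], [255, 0, 0, 0.004, 0, 0, 0.4]]]}}

```text
t: 15.75
eef_pos: [0.605, 0.1211, 0.1183]
ee_rot: [3.14, 0.003, 2.94]
force: [0.2, 1.0, 8.8]
width: 0.018
gripper_force: 40.0
```

```bash
python3 -c "
from h import *
plan([.603,.1205,.1182],-3.027-.785)"
```

```text
t 15.75 pos [0.605  0.1211 0.1183] rot [3.1403 0.0032 2.9404] q [ 0.51  0.33 -0.24  0.   -1.   -2.29] F [0.2 1.  8.8] M [ 0.02  0.44 -0.05] w 0.018 40.00800848007202
shift [ 0.0073 -0.0038  0.0002] turn [0.0026 0.0035 0.5975]
```

Call:
{"api": "jog_arm", "payload": {"steps": [[[255, 0, 0, 0, 0, 0, 0.12], [255, 0, 0, 0, 0, 0, 0.24], [255, 0, 0, 0, 0, 0, 0.36], [255, 0, 0, 0, 0, 0, 0.48], [255, 0, 0, 0, 0, 0, 0.58], [255, 0, 0, 0, 0, 0, 0.6], [255, 0, 0, 0, 0, 0, 0.6], [255, 0, 0, 0, 0, 0, 0.6]]]}}

```text
t: 16.55
eef_pos: [0.6049, 0.1209, 0.1182]
ee_rot: [3.139, 0.002, 2.472]
force: [-0.4, 0.6, 7.5]
width: 0.0176
gripper_force: 40.0
```

```bash
python3 -c "
from h import *
plan([.604,.120,.1182],-3.027-.785)
f=grab('wrist');t=grab('side')
a=cv2.resize(f['color'][150:420,200:560,::-1],(400,300));b=cv2.resize(t['color'][225:325,250:350,::-1],(400,400))
c=np.zeros((400,800,3),np.uint8);c[:300,:400]=a;c[:,400:]=b;cv2.imwrite('pics/w7.png',np.clip(c*1.4,0,255).astype(np.uint8))"
```

```text
t 16.55 pos [0.6049 0.1209 0.1182] rot [3.1393e+00 2.3000e-03 2.4721e+00] q [ 0.51  0.33 -0.24  0.   -1.   -2.76] F [-0.4  0.6  7.5] M [-0.19  0.41  0.25] w 0.0176 40.04031836986542
shift [ 0.0007 -0.0051  0.0001] turn [0.003  0.0029 0.0012]
```

View pics/w7.png

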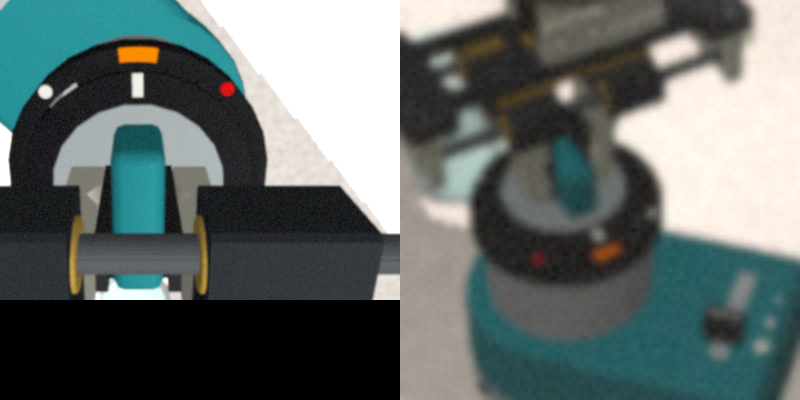

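The lid's white line (137,85) points at the middle of the orange band (138,54). The lid is flat on the collar, and the spring reaction reads 0.25 Nm. The selector is at the big dot (723,325), so I'm handing in.

```bash
python3 -c "
from h import *
print(arm.job_done())"
```

```text
the job is handed in; nothing more can be done
None
```

I handed the job in with the selector at its big-dot end and the lid seated, gripped and held at the orange marks (about 45° clockwise); the hand-in returned no verdict.

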